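# Tilt the rolling pin out of the half-decked utensil box and hold it up

## Task

Get the rolling pin ready for use: slide the lid of the long wooden utensil box back to its stop, then draw the pin out of the opening, which is shorter than the pin, by tilting it and bringing it out slantwise, the end under the opening first, without wrenching it against the box. Finish still holding the pin in the gripper, level and still in the air, a good hand's breadth above the box and touching nothing else, with the lid left open and the other things on the worktop left where they are; do not put the pin down or let go.

Things in the scene. Friction and masses are not known exactly. Their poses are not given: they have to be found in the camera images.
- utensil_box: Long pale wooden utensil box, fixed on the worktop, 200 mm wide (its x), 360 mm long (its y), 111 mm high. Origin: centre of its underside; z up; +y points to the end that stays covered. Walls 10 mm; inside x -90 to 90, y -170 to 170 mm, floor at z = 8 mm. End wall tops at z = 98 mm. The long sides carry lid runners 172 mm apart, z 98 to 111 mm.
- deck_edge (a point): Middle of the lower edge of the fixed wooden deck, at box (0, 0, 90) mm. The deck is 8 mm thick (z 90 to 98 mm) and covers the half y > 0 of the box for good.
- opening (a point): Centre of the opening that the lid uncovers, at box (0, -85, 98) mm: 172 mm wide (box x), 170 mm long (box y -170 to 0), between the deck's edge and the end wall. It is shorter than the pin.
- lid (a joint): The box's sliding lid, a darker board 168 mm wide, 180 mm long, 8 mm thick, that slides along the box's +y over the fixed deck. Metres slid: 0 = shut, 0.178 = fully back at its stop, opening all free. Friction 1.5 N; it stays where it is left. It starts shut or up to 50 mm open.
- lid_bar (a point): Point to grip on the lid: middle of its wooden pull bar, 12.5 mm below the bar's top, at box (0, -0.089 + lid, 0.118) m. The bar lies across the box: 80 mm along the box's x, 14 mm thick along the box's y, standing 24 mm above the lid.
- rolling_pin: Wooden rolling pin lying loose on the box's floor, along it: 300 mm long, barrel 40 mm thick over the middle 188 mm, then a 21 mm thick handle 56 mm long at each end; 0.15 to 0.3 kg. Origin: mid-length on its axis; its y runs along the pin to the decked end (within 0.05 rad of the box's y); it may roll about y. It lies up to 12 mm off the box's middle, half of it under the deck.
- pin_end_open (a point): Tip of the rolling pin's handle under the opening (pin y = -150 mm), on its axis.
- pin_end_deck (a point): Tip of the rolling pin's other handle, under the deck (pin y = +150 mm), on its axis.
- onion: Bystander: brown onion, 82 mm across, 94 mm high; origin: centre of its underside.
- garlic: Bystander: garlic bulb, 53 mm; origin: centre of its underside.
- tomato_tin: Bystander: small food tin, 57 mm across, 72 mm high; origin: centre of its underside.
- espresso_cup: Bystander: small white cup behind the open end of the box with a handle, 62 mm across, 50 mm high; origin: centre of its underside.

How it is judged:
By the outcome, as a careful person would: the job done as asked, in the order asked, and still so for the second after the job is handed in, while the arm keeps its last pose, push and grip.
It also fails if it takes over 64 s, if anything falls off the work surface, if the arm or the gripper's body presses on something with over 40 N, if the wrist force passes 120 N, or if a joint passes its speed limit or range.

## Robot

A 7-joint arm with a two-finger parallel gripper is mounted at the origin on a cart in front of the work surface, level with it; the furniture and walls round the work are solid. World frame = base frame: x ahead of the robot, y to its left, z up, the work surface at z = 0. Lengths are in m, angles in degrees, forces in N, time in s.
With the tool pointing down it reaches from about 0.425 to 0.875 m from the base axis. Payload 4.7 kg.
Tool frame: the origin (TCP) lies between the finger pads; the fingertips stand 8 mm ahead of it and the grasp point (between the pads) lies 11 mm behind it (env.tip_extent is the distance from the TCP to the fingertips, in m); z points along the fingers, y is the line along which they close (so a half turn about z gives the same grasp; the last joint's range is limited). The gripper opens to 87 mm and grips with 3 to 60 N. Pads are 19 mm wide; open, the fingers measure 117 mm over their backs; the gripper's body (75 mm by 190 mm) begins 51 mm behind the grasp point.
Start: joints at [-73.046, 18.392, -4.016, 83.108, 1.295, 78.541, -3.26], TCP at [0.181, 0.624, 0.231] pointing down, gripper open.
Joint ranges: [-163.93, 163.93], [-17.29, 119.83], [-79.2, 71.16], [3.27, 140.29], [-89.18, 269.18], [5.43, 117.66], [-154.24, 154.24]. Speed limits (degrees/s): [147.25, 147.25, 180, 180, 180, 180, 180].

## Interface

Orientations are given as [roll, pitch, yaw] about the fixed x, y, z axes, in that order (R = Rz(yaw) Ry(pitch) Rx(roll)).
In Python, from cell import sensors, vision, workorder, env gives the robot as it stands.
- The arm moves only by the tool drive_tool, never from a script. Its argument "moves" is a list of rows, each an object of numbers: "x", "y", "z": the shift along the tool's x, y, z in mm; "rx", "ry", "rz": the turn, a rotation vector about the tool's x, y, z in rad; "fingers": the closure, from -1 (fully open) to 1 (shut). In form: [{"x": .., "y": .., "z": .., "rx": .., "ry": .., "rz": .., "fingers": ..}, ...]. A call has 1 to 20 rows; each row is the pose to reach, as a shift and turn from the pose commanded when the call began, along the tool's axes at that moment; what a row does not reach only later rows make up. A row lasts 1/8 s, in which the tool goes at most 62.5 mm and 10.7 degrees, less where a joint would pass 70% of its speed; a pose out of reach is approached as far as the arm can. A call with a gripper value outside its range is refused whole. The fingers move at their own pace and stop on an object; "force" is the grip in N (left out, the last holds). Time passes only in rows, so rows that repeat a pose let the fingers close. It gives the time, the measured TCP pose, the force, the opening and the grip force at its end, in the units of the state.
- sensors.get_obs(): the state, without advancing time (a new reading comes with each control period).
- vision.read_camera(name): name is "scene" or "side" or "wrist"; returns a dict with "image" (480x640x3 uint8, red, green, blue), "fx", "fy", "cx", "cy" (pixels), "R" (3x3) and "t" (3): a world point X has camera coordinates R X + t. Camera axes: x right, y down, z forward; pixel columns grow to the right and rows downward; lengths in m; the calibration is good to about 2 mm. The wrist camera is an equidistant fisheye: a pixel r from the principal point sees the ray r / f radians off the axis. A picture is of the moment at which its call begins. There is no depth.
- workorder.sign_off(): hands the job in; it is judged then, once.
The state is a dict: "time_s": time; "qpos": joint angles; "joint_velocities": joint speeds; "effort": joint torques, N m; "tool_pos": TCP position; "tool_rot": TCP orientation; "force": force on the tool from outside, world axes, zero at the start; "wrist_torque": the same for the moment, N m; "grip_width": finger opening in m; "grasp_force": force on a finger pad.
Only numpy, scipy, OpenCV 4.12 (cv2) and the standard library are available. Lean on these libraries where they do the work, as an engineer would, in place of code of your own. Each camera call takes 0.05 s, during which the arm holds its last target. There are 200 camera calls.

## Working session

There is one attempt and no reset: what is moved stays moved. The work goes in short steps, Python scripts to look and compute and a tool call to move; the robot and the scene stay as the last step left them, time stands still between calls to the robot, and variables do not carry over. Pictures are saved under pics/ and viewed, at most 11 in all, crops included, and the job is handed in when it is done.

Besides the shell and the picture viewer there is one more tool, called after "Request:" as name([rows], argument=value, ...), one row to a line, values as JSON. drive_tool: Moves the arm, as the interface text tells. Its arguments: {"type":"object","properties":{"moves":{"type":"array"},"force":{"type":"number"}},"required":["moves"]}

```bash
mkdir -p pics; ls; python3 - <<'E'
from cell import sensors, vision, env
import cv2
print(sensors.get_obs(), env.tip_extent)
for n in ("scene","side"):
    c=vision.read_camera(n); cv2.imwrite(f"pics/{n}0.png",c["image"][:,:,::-1])
    print(n,c["fx"],c["cx"],c["cy"],c["R"],c["t"])
E
```

```text
pics
{'time_s': 0.0, 'qpos': array([-73.04585588,  18.43866582,  -4.01654319,  83.17519297,
         1.2965833 ,  78.54075391,  -3.26003188]), 'joint_velocities': array([ 0.08580423, -0.03142068,  0.04758182, -0.02547633,  0.07019639,
       -0.00735664, -0.04296351]), 'effort': array([ 5.89185788e-05, -4.91295683e+01, -4.03866330e-01, -3.12540150e+01,
       -6.39580702e-02,  4.33164428e-02,  1.60900249e-04]), 'tool_pos': array([0.18065561, 0.62382732, 0.22946356]), 'tool_rot': array([-1.79890724e+02,  7.01091268e-03,  1.63856863e+02]), 'force': array([-0.27406667,  0.12608529,  0.06271498]), 'wrist_torque': array([ 0.04220826,  0.00722971, -0.01069983]), 'grasp_force': 0.0, 'grip_width': 0.08687523511663693} 0.008
scene 441.7749359253614 324.5547436836221 237.08473587260048 [[ 0.82866318 -0.5596314   0.01140318]
 [-0.24629703 -0.38284199 -0.8903762 ]
 [ 0.50264809  0.73501341 -0.45508262]] [-0.33110993  0.33880546  0.35030949]
side 552.8109111591873 327.3389859652903 230.5032483728112 [[ 0.99917545 -0.03703625 -0.0166356 ]
 [-0.03106278 -0.4334874  -0.9006241 ]
 [ 0.02614441  0.90039824 -0.43428042]] [-0.60736083  0.22631788  0.70125202]
```

View pics/scene0.png

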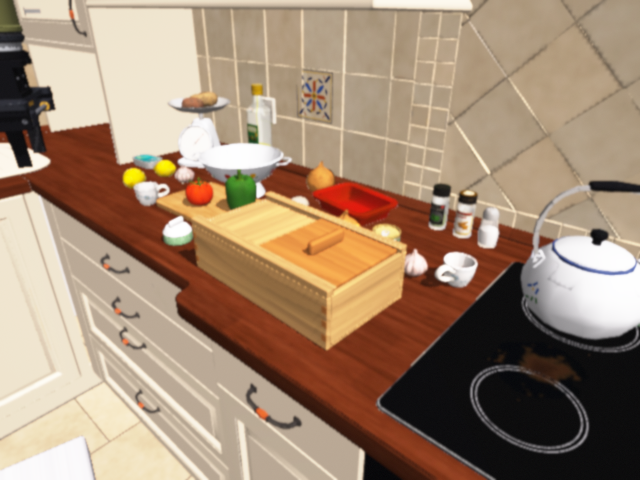

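View pics/side0.png

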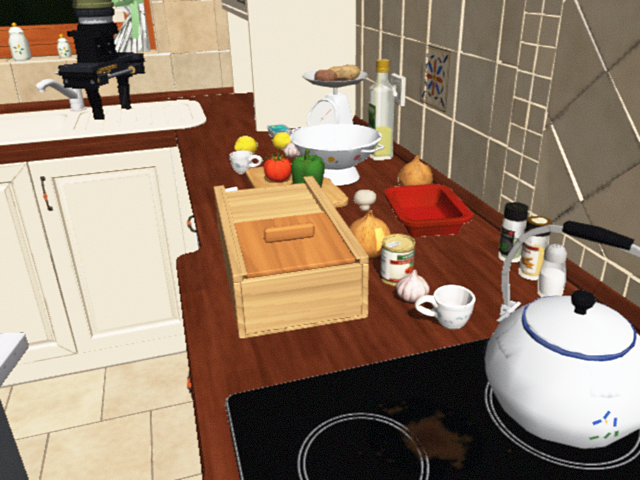

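The two views show the box pointing along +y, with its open end nearest the side camera. The lid is nearly shut and its bar is at about side (289,233) and scene (325,243). The tin, garlic and cup stand to the right. I'll enlarge both views for corner picking.

```bash
python3 - <<'E'
import cv2,numpy as np
a=cv2.imread("pics/scene0.png")[180:360,180:420]; b=cv2.imread("pics/side0.png")[170:350,200:440]
f=lambda i:cv2.resize(i,(800,600),interpolation=cv2.INTER_CUBIC)
cv2.imwrite("pics/sc1.png",f(a));cv2.imwrite("pics/si1.png",f(b))
E
```

```text
(no output)
```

View pics/sc1.png

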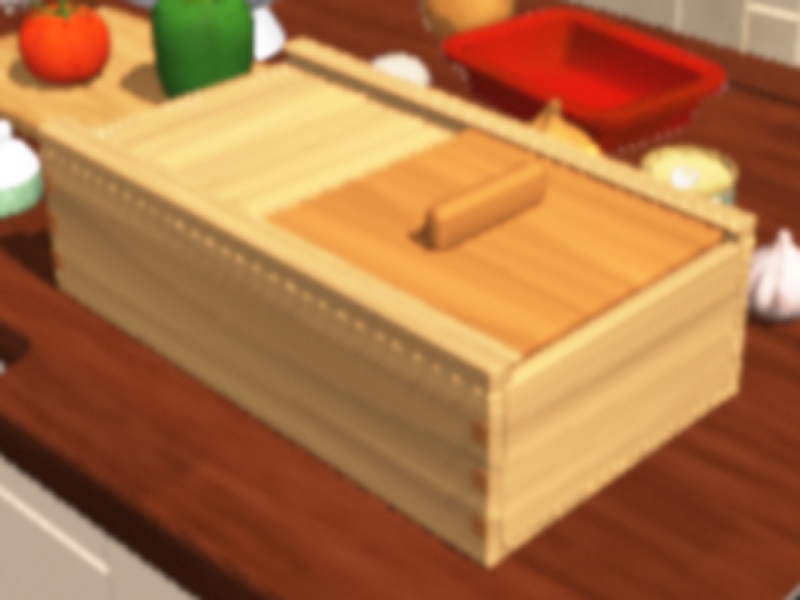

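View pics/si1.png

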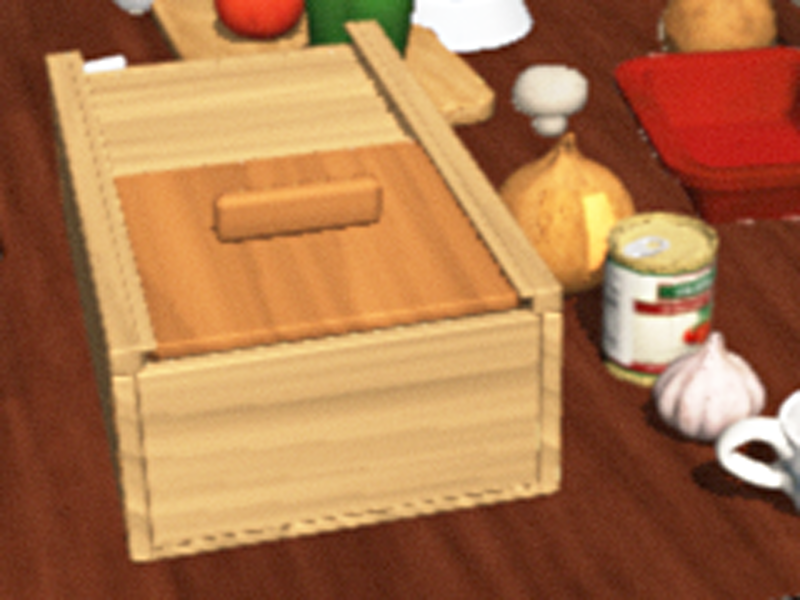

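The crops show the box corners clearly: near-left bottom at scene crop (490,567) and side crop (135,560), near-right bottom at (738,395) and (558,490). The bar's corners are visible in both as well. Next I'll triangulate them and fit the box pose.

```bash
cat >h.py <<'E'
import numpy as np, cv2
from cell import sensors, vision
from scipy.optimize import least_squares
from scipy.spatial.transform import Rotation as Ro
def cams():
    return {n:vision.read_camera(n) for n in("scene","side")}
def ray(c,u,v):
    d=c["R"].T@np.array([(u-c["cx"])/c["fx"],(v-c["cy"])/c["fy"],1]); return -c["R"].T@c["t"],d/np.linalg.norm(d)
def tri(rs):
    A=sum(np.eye(3)-np.outer(d,d) for o,d in rs); b=sum((np.eye(3)-np.outer(d,d))@o for o,d in rs)
    X=np.linalg.solve(A,b); return X,max(np.linalg.norm((np.eye(3)-np.outer(d,d))@(X-o)) for o,d in rs)
def plane(r,z): o,d=r; return o+d*(z-o[2])/d[2]
def proj(c,X): p=c["R"]@X+c["t"]; return c["fx"]*p[0]/p[2]+c["cx"],c["fy"]*p[1]/p[2]+c["cy"]
E
python3 - <<'E'
from h import *
C=cams(); off={"scene":(180,180),"side":(200,170)}; s=.3
r=lambda n,p: ray(C[n],off[n][0]+(p[0]+.5)*s-.5,off[n][1]+(p[1]+.5)*s-.5)
P={"nlb":((490,567),(135,560),(-100,-180,0)),"nrb":((738,395),(558,490),(100,-180,0)),
"nlt":((488,386),(113,374),(-100,-180,111)),"nrt":((753,240),(560,310),(100,-180,111)),"flt":((42,130),(48,58),(-100,180,111)),"frt":((318,40),(373,22),(100,180,111))}
W=[];B=[]
for k,(a,b,m) in P.items():
    X,e=tri([r("scene",a),r("side",b)]); print(k,(X*1000).round(1),round(e*1000,1)); W.append(X);B.append(m)
W=np.array(W);B=np.array(B)/1000
k=[0,1,4]
f=lambda p:((Ro.from_euler("z",p[2]).apply(B)[k]+[p[0],p[1],0]-W[k])[:,:2]).ravel()
q=least_squares(f,[.6,.3,0]).x; print(q, (f(q)*1000).round(1))
for nm,a,b in (("barL front bottom",(432,248),(218,241)),("barR front bottom",None,(380,221)),("bar top frontL",(437,212),(217,197)),("bar top frontR",(546,168),(381,181))):
    rs=[r("side",b)]+([r("scene",a)] if a else [])
    X,e=tri(rs) if a else (plane(rs[0],.106),0)
    print(nm,(X*1000).round(1),round(e*1000,1),"box:",(Ro.from_euler("z",-q[2]).apply(X-[q[0],q[1],0])*1000).round(1))
o=sensors.get_obs(); print(o["tool_pos"],o["tool_rot"])
E
```

```text
nlb [483.  117.8   1.7] 0.1
nrb [675.5 159.3   1.1] 1.0
nlt [482.1 120.1  98.8] 2.1
nrt [675.2 160.2  97.2] 0.6
flt [405.2 462.2 109.2] 0.0
frt [596.3 484.4 117.5] 0.1
[0.540623   0.31227079 0.22073256] [-0.5 -3.   2.1 -0.8 -1.5  3.8]
barL front bottom [520.  225.3 106.6] 1.6 box: [-39.2 -80.3 106.6]
barR front bottom [596.5 239.  106. ] 0 box: [ 38.5 -83.8 106. ]
bar top frontL [521.  222.4 129.4] 0.1 box: [-38.9 -83.4 129.4]
bar top frontR [597.5 237.1 127.5] 0.5 box: [ 39.  -85.8 127.5]
[0.18070089 0.62403117 0.22992268] [-1.79934752e+02  4.96866352e-03  1.63854379e+02]
```

The box sits at about (0.5405, 0.312) m with a yaw of about 0.216 rad, and the lid is about 13 mm open. I also need to know which way the gripper body's 190 mm side runs.

```bash
python3 - <<'E'
from h import *
c=vision.read_camera("side"); o=sensors.get_obs()
R=Ro.from_euler("xyz",o["tool_rot"],degrees=True).as_matrix(); p=o["tool_pos"]
print(R.round(2))
im=c["image"][:,:,::-1].copy()
im=cv2.resize(im[0:150,20:220],(800,600),interpolation=cv2.INTER_CUBIC)
for a,col in ((0,(0,0,255)),(1,(0,255,0))):
    q=[proj(c,p+R[:,a]*s) for s in (-.05,.05)]
    cv2.line(im,*[(int((u-20)*4),int(v*4)) for u,v in q],col,2)
w=vision.read_camera("wrist"); cv2.imwrite("pics/grip.png",im)
cv2.imwrite("pics/grip2.png",np.hstack([im[:,50:550],cv2.resize(w["image"][:,:,::-1],(300,225)).repeat(1,0)[:225].tolist() and cv2.copyMakeBorder(cv2.resize(w["image"][:,:,::-1],(300,225)),0,375,0,0,cv2.BORDER_CONSTANT)]))
E
```

```text
[[-0.96  0.28 -0.  ]
 [ 0.28  0.96 -0.  ]
 [-0.   -0.   -1.  ]]
```

View pics/grip2.png

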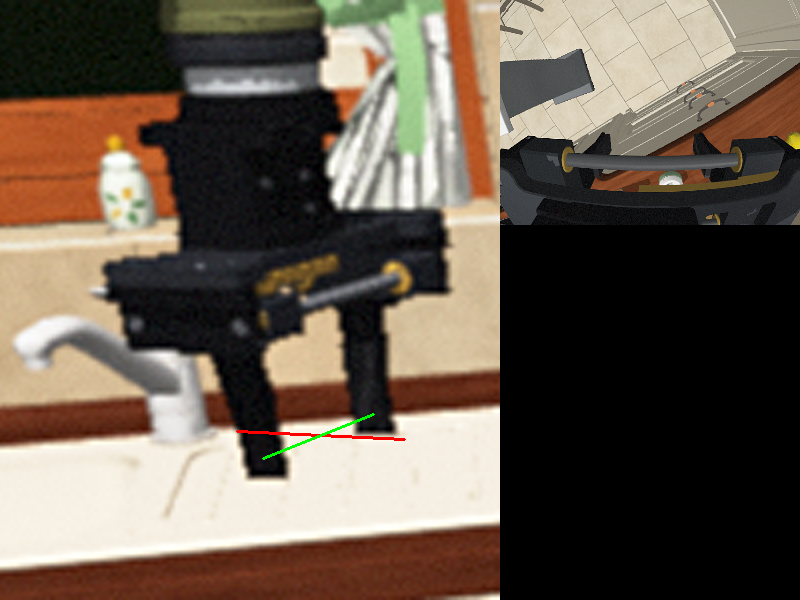

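The long side of the body runs along the closing line, so clearance over the runners matters for the pin grasp. First comes the lid: I'll write a helper that computes tool-axis rows to a target.

```bash
cat >>h.py <<'E'
BX=np.array([.5405,.312,0]); TH=.216; RB=Ro.from_euler("z",TH)
def w(b): return BX+RB.apply(np.array(b)/1000)
def tob(X): return RB.inv().apply(np.array(X)-BX)*1000
def tool(yaw=180,lean=0,roll=0):
    # box-frame: tool down, yaw deg about z, then lean about box x (+ = -y side of gripper up), roll about box y
    return RB*Ro.from_euler("x",-lean,degrees=True)*Ro.from_euler("y",roll,degrees=True)*Ro.from_euler("xyz",[180,0,yaw],degrees=True)
def row(b,T,ref=None):
    o=sensors.get_obs(); p=o["tool_pos"]; R=Ro.from_euler("xyz",o["tool_rot"],degrees=True)
    if ref: p,R=ref
    d=R.inv().apply(w(b)-p)*1000; v=(R.inv()*T).as_rotvec()
    print("xyz",d.round(1),"rot",v.round(3),"deg",np.degrees(np.linalg.norm(v)).round(1)); return w(b),T
def st():
    o=sensors.get_obs(); print("t",o["time_s"],"box",tob(o["tool_pos"]).round(1),"F",o["force"].round(1),"M",o["wrist_torque"].round(2),"w",round(o["grip_width"]*1000,1),"gf",round(o["grasp_force"],1),"q",o["qpos"].round(0))
E
python3 - <<'E'
from h import *
r=row([0,-76,185],tool()); r=row([0,-76,118],tool(),r);row([0,-76,118],tool())
E
```

```text
xyz [-468.7 -266.6   45.4] rot [-0.001 -0.    -0.498] deg 28.5
xyz [ 0. -0. 67.] rot [0. 0. 0.] deg 0.0
xyz [-468.7 -266.6  112.4] rot [-0.001 -0.    -0.498] deg 28.5
```

Request:
drive_tool([
  {"x": -300,"y": -170,"z": 0,"rz": -0.3},
  {"x": -468.7,"y": -266.6,"z": 45,"rz": -0.498},
  {"x": -468.7,"y": -266.6,"z": 45,"rz": -0.498},
  {"x": -468.7,"y": -266.6,"z": 45,"rz": -0.498},
  {"x": -468.7,"y": -266.6,"z": 45,"rz": -0.498},
  {"x": -468.7,"y": -266.6,"z": 45,"rz": -0.498},
  {"x": -468.7,"y": -266.6,"z": 45,"rz": -0.498},
  {"x": -468.7,"y": -266.6,"z": 45,"rz": -0.498},
  {"x": -468.7,"y": -266.6,"z": 45,"rz": -0.498},
  {"x": -468.7,"y": -266.6,"z": 45,"rz": -0.498},
  {"x": -468.7,"y": -266.6,"z": 45,"rz": -0.498},
  {"x": -468.7,"y": -266.6,"z": 45,"rz": -0.498},
  {"x": -468.7,"y": -266.6,"z": 45,"rz": -0.498},
  {"x": -468.7,"y": -266.6,"z": 45,"rz": -0.498},
])

```text
invalid input at $.moves[0]: expected keys x, y, z, rx, ry, rz, fingers
```

```bash
python3 - <<'E'
from h import *
st(); row([0,-76,118],tool())
c=vision.read_camera("side"); b=c["image"][130:310,180:420,::-1]
cv2.imwrite("pics/si2.png",cv2.resize(b,(800,600),interpolation=cv2.INTER_CUBIC))
E
```

```text
t 0.3 box [-284.5  382.1  230.2] F [ 0.7 -0.3 -0.7] M [-0.   -0.02 -0.02] w 86.8 gf 0.0 q [-73.  18.  -4.  83.   1.  79.  -3.]
xyz [-468.7 -266.6  112.4] rot [-0.001 -0.    -0.498] deg 28.5
```

View pics/si2.png

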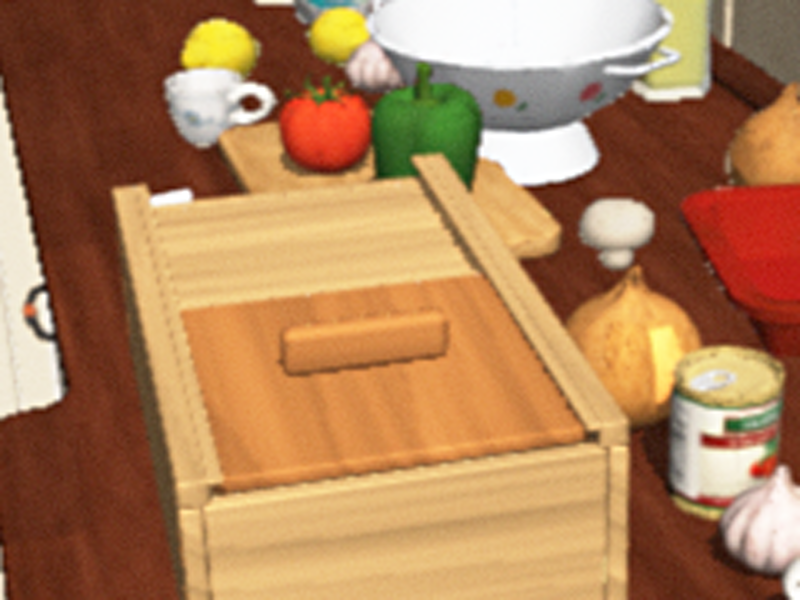

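The move was refused because every row needs all seven keys, so the picture shows only the untouched box. I'll send it again with full rows.

Request:
drive_tool([
  {"x": -60,"y": -34,"z": 0,"rx": 0,"ry": 0,"rz": -0.06,"fingers": -1},
  {"x": -468,"y": -267,"z": 45,"rx": 0,"ry": 0,"rz": -0.498,"fingers": -1},
  {"x": -468,"y": -267,"z": 45,"rx": 0,"ry": 0,"rz": -0.498,"fingers": -1},
  {"x": -468,"y": -267,"z": 45,"rx": 0,"ry": 0,"rz": -0.498,"fingers": -1},
  {"x": -468,"y": -267,"z": 45,"rx": 0,"ry": 0,"rz": -0.498,"fingers": -1},
  {"x": -468,"y": -267,"z": 45,"rx": 0,"ry": 0,"rz": -0.498,"fingers": -1},
  {"x": -468,"y": -267,"z": 45,"rx": 0,"ry": 0,"rz": -0.498,"fingers": -1},
  {"x": -468,"y": -267,"z": 45,"rx": 0,"ry": 0,"rz": -0.498,"fingers": -1},
  {"x": -468,"y": -267,"z": 45,"rx": 0,"ry": 0,"rz": -0.498,"fingers": -1},
  {"x": -468,"y": -267,"z": 45,"rx": 0,"ry": 0,"rz": -0.498,"fingers": -1},
  {"x": -468,"y": -267,"z": 45,"rx": 0,"ry": 0,"rz": -0.498,"fingers": -1},
  {"x": -468,"y": -267,"z": 45,"rx": 0,"ry": 0,"rz": -0.498,"fingers": -1},
  {"x": -468,"y": -267,"z": 45,"rx": 0,"ry": 0,"rz": -0.498,"fingers": -1},
])

```text
time_s: 1.98
tool_pos: [0.5553, 0.2392, 0.1858]
tool_rot: [180.0, 0.0, -167.5]
force: [0.1, -0.0, -0.4]
grip_width: 0.087
grasp_force: 0.0
```

```bash
python3 - <<'E'
from h import *
st(); row([0,-76,118],tool())
c=vision.read_camera("side"); b=c["image"][70:310,200:520,::-1]; cv2.imwrite("pics/si3.png",cv2.resize(b,(800,600),interpolation=cv2.INTER_CUBIC))
E
```

```text
t 1.975 box [ -1.1 -74.3 185.8] F [ 0.1 -0.  -0.4] M [ 0.01  0.05 -0.  ] w 87.0 gf 0.0 q [-36.  14.  12.  94.  -3.  72.  79.]
xyz [-1.1 -1.8 67.8] rot [0.001 0.    0.003] deg 0.2
```

View pics/si3.png

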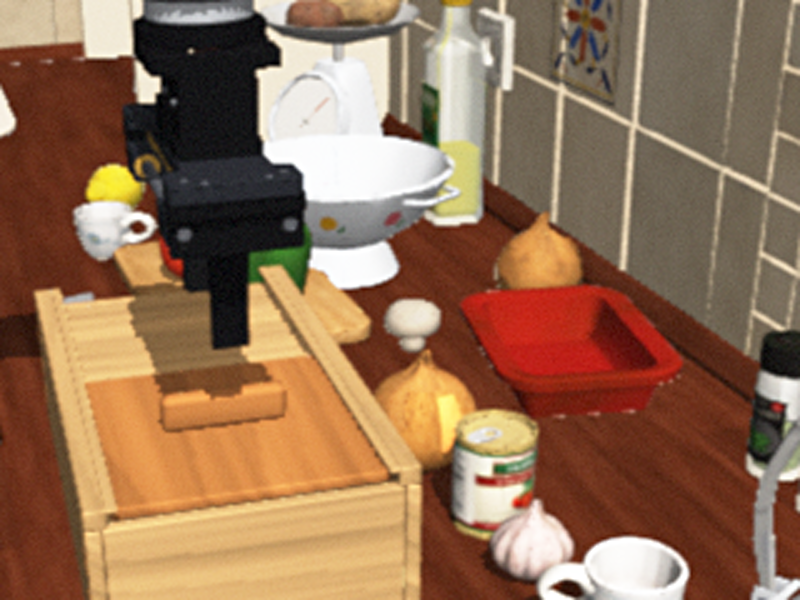

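The gripper is over the bar with its fingers along the box's length, near finger at crop (229,300) and bar at (223,405). I'll descend and close on it.

Request:
drive_tool([
  {"x": -1,"y": -2,"z": 50,"rx": 0,"ry": 0,"rz": 0,"fingers": -1},
  {"x": -1,"y": -2,"z": 68,"rx": 0,"ry": 0,"rz": 0,"fingers": -1},
  {"x": -1,"y": -2,"z": 68,"rx": 0,"ry": 0,"rz": 0,"fingers": -1},
  {"x": -1,"y": -2,"z": 68,"rx": 0,"ry": 0,"rz": 0,"fingers": 1},
  {"x": -1,"y": -2,"z": 68,"rx": 0,"ry": 0,"rz": 0,"fingers": 1},
  {"x": -1,"y": -2,"z": 68,"rx": 0,"ry": 0,"rz": 0,"fingers": 1},
  {"x": -1,"y": -2,"z": 68,"rx": 0,"ry": 0,"rz": 0,"fingers": 1},
  {"x": -1,"y": -2,"z": 68,"rx": 0,"ry": 0,"rz": 0,"fingers": 1},
  {"x": -1,"y": -2,"z": 68,"rx": 0,"ry": 0,"rz": 0,"fingers": 1},
  {"x": -1,"y": -2,"z": 68,"rx": 0,"ry": 0,"rz": 0,"fingers": 1},
], force=20)

```text
time_s: 3.28
tool_pos: [0.5575, 0.236, 0.1176]
tool_rot: [180.0, 0.0, -167.6]
force: [-0.4, -0.8, -0.5]
grip_width: 0.0249
grasp_force: 0.0
```

```bash
python3 - <<'E'
from h import *
st(); o=sensors.get_obs(); b=tob(o["tool_pos"]); row([b[0],b[1]+50,b[2]],tool()); row([0,b[1]+166,b[2]],tool())
E
```

```text
t 3.275 box [  0.3 -77.8 117.6] F [-0.4 -0.8 -0.5] M [ 0.05  0.01 -0.03] w 24.9 gf 0.0 q [-36.  18.  12.  98.  -4.  65.  80.]
xyz [-0. 50.  0.] rot [0. 0. 0.] deg 0.0
xyz [  0.3 166.    0. ] rot [0. 0. 0.] deg 0.0
```

Request:
drive_tool([
  {"x": 0,"y": 0,"z": 0,"rx": 0,"ry": 0,"rz": 0,"fingers": 1},
  {"x": 0,"y": 0,"z": 0,"rx": 0,"ry": 0,"rz": 0,"fingers": 1},
  {"x": 0,"y": 0,"z": 0,"rx": 0,"ry": 0,"rz": 0,"fingers": 1},
  {"x": 0,"y": 15,"z": 0,"rx": 0,"ry": 0,"rz": 0,"fingers": 1},
  {"x": 0,"y": 35,"z": 0,"rx": 0,"ry": 0,"rz": 0,"fingers": 1},
  {"x": 0,"y": 60,"z": 0,"rx": 0,"ry": 0,"rz": 0,"fingers": 1},
  {"x": 0,"y": 85,"z": 0,"rx": 0,"ry": 0,"rz": 0,"fingers": 1},
  {"x": 0,"y": 110,"z": 0,"rx": 0,"ry": 0,"rz": 0,"fingers": 1},
  {"x": 0,"y": 130,"z": 0,"rx": 0,"ry": 0,"rz": 0,"fingers": 1},
  {"x": 0,"y": 145,"z": 0,"rx": 0,"ry": 0,"rz": 0,"fingers": 1},
  {"x": 0,"y": 156,"z": 0,"rx": 0,"ry": 0,"rz": 0,"fingers": 1},
  {"x": 0,"y": 162,"z": 0,"rx": 0,"ry": 0,"rz": 0,"fingers": 1},
  {"x": 0,"y": 162,"z": 0,"rx": 0,"ry": 0,"rz": 0,"fingers": 1},
])

```text
time_s: 4.9
tool_pos: [0.5219, 0.3955, 0.1176]
tool_rot: [179.9, -0.0, -167.6]
force: [-2.6, 1.0, 1.2]
grip_width: 0.0137
grasp_force: 20.0
```

Request:
drive_tool([
  {"x": 0,"y": 2,"z": 0,"rx": 0,"ry": 0,"rz": 0,"fingers": 1},
  {"x": 0,"y": 4,"z": 0,"rx": 0,"ry": 0,"rz": 0,"fingers": 1},
  {"x": 0,"y": 5,"z": 0,"rx": 0,"ry": 0,"rz": 0,"fingers": 1},
  {"x": 0,"y": 5,"z": 0,"rx": 0,"ry": 0,"rz": 0,"fingers": 1},
])

```text
time_s: 5.4
tool_pos: [0.5211, 0.3988, 0.1176]
tool_rot: [-180.0, -0.1, -167.6]
force: [-4.1, -2.7, 3.6]
grip_width: 0.0141
grasp_force: 20.0
```

```bash
python3 - <<'E'
from h import *
st()
E
```

```text
t 5.4 box [ -0.3  88.9 117.6] F [-4.1 -2.7  3.6] M [-0.45  0.99  0.09] w 14.1 gf 20.0 q [-46.  23.   8.  90.  -3.  67.  65.]
```

Request:
drive_tool([
  {"x": 0,"y": 2,"z": 0,"rx": 0,"ry": 0,"rz": 0,"fingers": 1},
  {"x": 0,"y": 4,"z": 0,"rx": 0,"ry": 0,"rz": 0,"fingers": 1},
  {"x": 0,"y": 4,"z": 0,"rx": 0,"ry": 0,"rz": 0,"fingers": 1},
])

```text
time_s: 5.78
tool_pos: [0.5207, 0.4011, 0.1175]
tool_rot: [-179.9, -0.1, -167.7]
force: [-3.8, -6.4, 4.8]
grip_width: 0.0138
grasp_force: 20.0
```

```bash
python3 - <<'E'
from h import *
st()
E
```

```text
t 5.775 box [ -0.3  91.3 117.5] F [-3.8 -6.4  4.8] M [-0.97  1.04  0.09] w 13.8 gf 20.0 q [-46.  23.   8.  90.  -3.  67.  65.]
```

Request:
drive_tool([
  {"x": 0,"y": 3,"z": 0,"rx": 0,"ry": 0,"rz": 0,"fingers": 1},
  {"x": 0,"y": 5,"z": 0,"rx": 0,"ry": 0,"rz": 0,"fingers": 1},
  {"x": 0,"y": 5,"z": 0,"rx": 0,"ry": 0,"rz": 0,"fingers": 1},
])

```text
time_s: 6.15
tool_pos: [0.5206, 0.4012, 0.1175]
tool_rot: [-179.5, -0.2, -167.9]
force: [-5.3, -13.9, 8.0]
grip_width: 0.0136
grasp_force: 20.0
```

Request:
drive_tool([
  {"x": 0,"y": 0,"z": 0,"rx": 0,"ry": 0,"rz": 0,"fingers": -0.3},
  {"x": 0,"y": 0,"z": 0,"rx": 0,"ry": 0,"rz": 0,"fingers": -0.3},
  {"x": 0,"y": 0,"z": 0,"rx": 0,"ry": 0,"rz": 0,"fingers": -0.3},
  {"x": 0,"y": 0,"z": -50,"rx": 0,"ry": 0,"rz": 0,"fingers": -0.3},
  {"x": 0,"y": 0,"z": -110,"rx": 0,"ry": 0,"rz": 0,"fingers": -1},
  {"x": 0,"y": -40,"z": -150,"rx": 0,"ry": 0,"rz": 0,"fingers": -1},
  {"x": 0,"y": -40,"z": -150,"rx": 0,"ry": 0,"rz": 0,"fingers": -1},
  {"x": 0,"y": -40,"z": -150,"rx": 0,"ry": 0,"rz": 0,"fingers": -1},
])

```text
time_s: 7.15
tool_pos: [0.5281, 0.3695, 0.2672]
tool_rot: [179.9, 0.0, -167.6]
force: [0.1, -0.4, -0.0]
grip_width: 0.0834
grasp_force: 0.0
```

```bash
python3 - <<'E'
from h import *
st(); row([0,-60,260],tool(yaw=90))
C=cams()
cv2.imwrite("pics/s4.png",np.hstack([cv2.resize(C[n]["image"][b:b+190,a:a+230,::-1],(400,330),interpolation=cv2.INTER_CUBIC) for n,a,b in(("scene",180,170),("side",210,170))]))
wr=vision.read_camera("wrist"); cv2.imwrite("pics/w4.png",wr["image"][:,:,::-1]); print(wr["fx"],wr["cx"],wr["cy"],wr["t"])
E
```

```text
t 7.15 box [2.000e-01 5.890e+01 2.672e+02] F [ 0.1 -0.4 -0. ] M [ 0.05  0.02 -0.02] w 83.4 gf 0.0 q [-45.  17.   9.  81.  -3.  82.  67.]
xyz [   0.3 -118.9    7.1] rot [ 1.000e-03 -1.000e-03  1.571e+00] deg 90.0
371.64829954431775 324.02884676709004 243.40172487127458 [-0.24677753 -0.61497118  0.25471352]
```

View pics/s4.png

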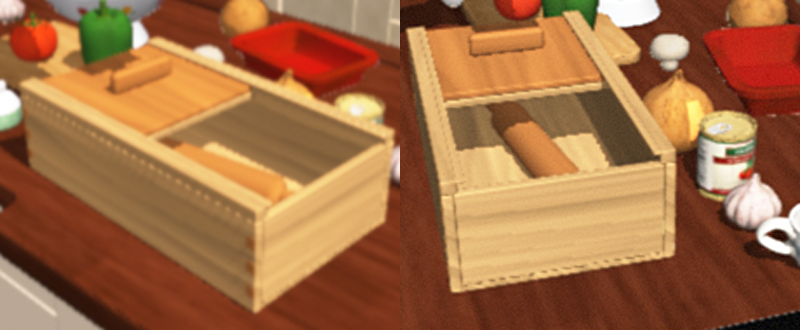

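The lid is fully back: the stop held at box y ≈ 91 as the force rose to 14 N. The pin shows in the opening at about side crop (530,135). I'll turn the gripper over the opening and look with the wrist camera from two heights.

Request:
drive_tool([
  {"x": 0,"y": -40,"z": 0,"rx": 0,"ry": 0,"rz": 0.18,"fingers": -1},
  {"x": 0,"y": -80,"z": 0,"rx": 0,"ry": 0,"rz": 0.36,"fingers": -1},
  {"x": 0,"y": -119,"z": 0,"rx": 0,"ry": 0,"rz": 0.54,"fingers": -1},
  {"x": 0,"y": -119,"z": 0,"rx": 0,"ry": 0,"rz": 0.72,"fingers": -1},
  {"x": 0,"y": -119,"z": 0,"rx": 0,"ry": 0,"rz": 0.9,"fingers": -1},
  {"x": 0,"y": -119,"z": 0,"rx": 0,"ry": 0,"rz": 1.08,"fingers": -1},
  {"x": 0,"y": -119,"z": 0,"rx": 0,"ry": 0,"rz": 1.26,"fingers": -1},
  {"x": 0,"y": -119,"z": 0,"rx": 0,"ry": 0,"rz": 1.44,"fingers": -1},
  {"x": 0,"y": -119,"z": 0,"rx": 0,"ry": 0,"rz": 1.571,"fingers": -1},
  {"x": 0,"y": -119,"z": 0,"rx": 0,"ry": 0,"rz": 1.571,"fingers": -1},
  {"x": 0,"y": -119,"z": 0,"rx": 0,"ry": 0,"rz": 1.571,"fingers": -1},
])

```text
time_s: 8.68
tool_pos: [0.5535, 0.2531, 0.2669]
tool_rot: [-180.0, 0.0, 102.6]
force: [-0.3, -0.3, 0.2]
grip_width: 0.0868
grasp_force: 0.0
```

```bash
cat >>h.py <<'E'
def wray(c,u,v):
    a=np.array([u-c["cx"],v-c["cy"]]); r=np.hypot(*a); t=r/c["fx"]
    d=np.array([*(a/r*np.sin(t)),np.cos(t)]); return -c["R"].T@c["t"],c["R"].T@d
def wproj(c,X):
    p=c["R"]@X+c["t"]; t=np.arctan2(np.hypot(p[0],p[1]),p[2]); a=p[:2]/np.hypot(p[0],p[1])
    return c["cx"]+c["fx"]*t*a[0],c["cy"]+c["fx"]*t*a[1]
E
python3 - <<'E'
from h import *
import pickle
st()
c=vision.read_camera("wrist"); pickle.dump(c,open("w5.pkl","wb")); print(tob(-c["R"].T@c["t"]), (RB.inv().as_matrix()@c["R"].T).round(2), c["fx"])
im=c["image"][:,:,::-1].copy()
for b in ([-86,-170,98],[86,-170,98],[-86,0,98],[86,0,98],[0,-150,28]):
    u,v=wproj(c,w(b)); cv2.circle(im,(int(u),int(v)),4,(255,0,255),1)
cv2.imwrite("pics/w5.png",im)
E
```

```text
t 8.675 box [ 1.000e-01 -6.030e+01  2.669e+02] F [-0.3 -0.3  0.2] M [-0.08  0.   -0.02] w 86.8 gf 0.0 q [-46.  13.  22.  87.  -5.  81. -11.]
[  0.57959513  19.01489611 421.87793765] [[ 1.    0.   -0.  ]
 [ 0.   -0.96 -0.29]
 [-0.    0.29 -0.96]] 371.64829954431775
```

View pics/w5.png

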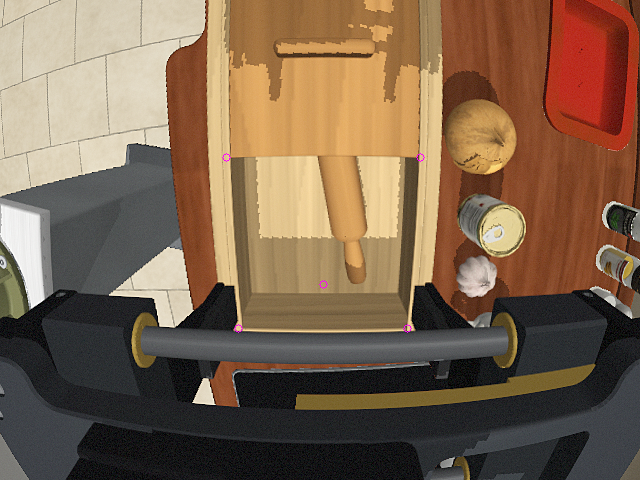

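The wrist view shows the pin leaving the deck edge at about (337,157) and running to its handle tip at about (356,283). The shoulder is at about (350,238), and the projected box corners fit to within about 4 px.

```bash
python3 - <<'E'
from h import *
import pickle
c=pickle.load(open("w5.pkl","rb"))
hsv=cv2.cvtColor(c["image"],cv2.COLOR_RGB2HSV)
for p in ((300,200),(345,200),(356,270),(300,270),(343,165)): print(p,hsv[p[1],p[0]])
for v in range(160,286,10):
    row_=hsv[v,290:400].astype(int); m=row_[:,1]>115
    xs=np.where(m)[0]+290
    if len(xs): 
        a,b=xs.min(),xs.max(); P=[tob(plane(wray(c,x,v),.028)).round(0) for x in (a,b)]; print(v,a,b,P[0][:2],P[1][:2])
for n,p in(("tip",(356,283)),("shoulder",(350,239)),("liprunL",(230,158)),("runR",(421,158)),("lidedge",(326,156))):
    z=.028 if n in("tip","shoulder") else .106
    print(n,tob(plane(wray(c,*p),z)).round(1))
E
```

```text
(300, 200) [ 20  95 234]
(345, 200) [ 17 146 218]
(356, 270) [ 15 160 166]
(300, 270) [ 19 107 177]
(343, 165) [ 17 143 221]
160 318 356 [-6. -9.] [34. -8.]
170 320 360 [ -4. -19.] [ 38. -19.]
180 322 359 [ -2. -30.] [ 38. -30.]
190 324 361 [  0. -41.] [ 40. -41.]
200 326 363 [  2. -52.] [ 42. -52.]
210 327 364 [  4. -63.] [ 44. -63.]
220 329 365 [  6. -74.] [ 45. -74.]
230 331 366 [  8. -85.] [ 47. -85.]
240 329 359 [  6. -97.] [ 39. -97.]
250 334 362 [  12. -108.] [  43. -108.]
260 335 364 [  13. -120.] [  46. -120.]
270 346 365 [  25. -132.] [  47. -132.]
280 335 399 [  13. -144.] [  88. -145.]
tip [  37.4 -148.2   28. ]
shoulder [ 29.2 -95.4  28. ]
liprunL [-80.8  -0.2 106. ]
runR [ 84.    0.3 106. ]
lidedge [2.00e+00 1.00e-01 1.06e+02]
```

The pin is yawed about 0.17 rad. Its handle is near box x 32 at y −112, on the floor. A straight-down grasp would put the 190 mm body on the runners. So I'll roll the gripper about 20° around the pin's axis, which keeps the low end of the body inside the opening and the high end over the right-hand runner.

```bash
cat >>h.py <<'E'
def tool2(py=8.6,lean=0,roll=0):
    return RB*Ro.from_euler("z",py,degrees=True)*Ro.from_euler("x",-lean,degrees=True)*Ro.from_euler("y",roll,degrees=True)*Ro.from_euler("xyz",[180,0,90],degrees=True)
def body(p,T):  # body-bottom corner positions in box mm, and 40 mm higher, plus finger tip outer corners at given half-width
    R=(RB.inv()*T).as_matrix(); 
    return {(sx,sy,h):(np.array(p)+R@np.array([sx*37.5,sy*95,-62-h])).round(0) for sx in(-1,1) for sy in(-1,1) for h in(0,40)}
E
python3 - <<'E'
from h import *
T=tool2(8.6,0,-20); P=[41.3,-112,32.7]
for k,v in body(P,T).items(): print(k,v)
r=row([41.3,-112,170],T); row(P,T,r)
E
```

```text
(-1, -1, 0) [ -62. -166.   58.]
(-1, -1, 40) [ -76. -168.   96.]
(-1, 1, 0) [ 114. -139.  123.]
(-1, 1, 40) [ 101. -141.  161.]
(1, -1, 0) [-74. -91.  58.]
(1, -1, 40) [-87. -93.  96.]
(1, 1, 0) [103. -65. 123.]
(1, 1, 40) [ 89. -67. 161.]
xyz [-51.6  41.1  97. ] rot [-0.349  0.026 -0.146] deg 21.7
xyz [ -0. -47. 129.] rot [0. 0. 0.] deg 0.0
```

Request:
drive_tool([
  {"x": -20,"y": 20,"z": 30,"rx": -0.17,"ry": 0.01,"rz": -0.05,"fingers": -0.24},
  {"x": -48,"y": 42,"z": 97,"rx": -0.349,"ry": 0.02,"rz": -0.103,"fingers": -0.24},
  {"x": -48,"y": 42,"z": 97,"rx": -0.349,"ry": 0.02,"rz": -0.103,"fingers": -0.24},
  {"x": -48,"y": 42,"z": 97,"rx": -0.349,"ry": 0.02,"rz": -0.103,"fingers": -0.24},
  {"x": -48,"y": 42,"z": 97,"rx": -0.349,"ry": 0.02,"rz": -0.103,"fingers": -0.24},
])

```text
time_s: 9.35
tool_pos: [0.6063, 0.216, 0.1726]
tool_rot: [159.8, -0.1, 108.4]
force: [0.4, -0.2, -0.5]
grip_width: 0.0553
grasp_force: 0.0
```

```bash
python3 - <<'E'
from h import *
import pickle
st()
T=tool2(6,0,-20); P=[42.5,-109,32.7]
for k,v in body(P,T).items(): print(k,v)
row([42.5,-109,70],T);row(P,T)
a=pickle.load(open("w5.pkl","rb")); c=vision.read_camera("wrist")
im=c["image"][:,:,::-1].copy()
pts={"tip":[37.4,-148.2,28],"sho":[29.2,-95.4,28],"deck":[13,0,28],"rR":[86,-170,111],"rR2":[86,0,111],"rL":[-86,-170,111],"rL2":[-86,0,111],"wL":[-86,-170,98],"wR":[86,-170,98]}
for k,b in pts.items():
    u,v=wproj(c,w(b)); cv2.circle(im,(int(u),int(v)),4,(255,0,255),1); print(k,round(u),round(v))
cv2.imwrite("pics/w6.png",im); pickle.dump(c,open("w6.pkl","wb"))
E
```

```text
t 9.35 box [  43.7 -107.9  172.6] F [ 0.4 -0.2 -0.5] M [-0.21  0.35 -0.  ] w 55.3 gf 0.0 q [-44.   6.  23. 108.  -2.  46.  -3.]
(-1, -1, 0) [ -63. -158.   58.]
(-1, -1, 40) [ -77. -159.   96.]
(-1, 1, 0) [ 114. -139.  123.]
(-1, 1, 40) [ 101. -141.  161.]
(1, -1, 0) [-71. -83.  58.]
(1, -1, 40) [-85. -85.  96.]
(1, 1, 0) [106. -65. 123.]
(1, 1, 40) [ 93. -66. 161.]
xyz [ -1.2 -36.6  95.8] rot [ 0.003 -0.002 -0.   ] deg 0.2
xyz [ -1.3 -49.5 130.9] rot [ 0.003 -0.002 -0.   ] deg 0.2
tip 253 280
sho 245 218
deck 234 96
rR 340 347
rR2 370 97
rL 89 360
rL2 75 75
wL 93 349
wR 333 339
```

View pics/w6.png

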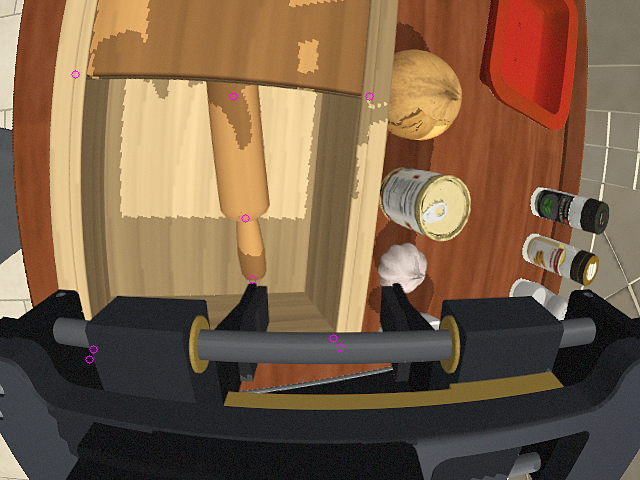

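From the second place, the marks for the tip (253,280) and shoulder (245,218) land on the pin, which confirms it lies at z ≈ 28 mm. I'll go straight down in box z in two stages.

Request:
drive_tool([
  {"x": -1,"y": -16,"z": 40,"rx": 0,"ry": 0,"rz": 0,"fingers": -0.24},
  {"x": -1,"y": -28,"z": 73,"rx": 0,"ry": 0,"rz": 0,"fingers": -0.24},
  {"x": -1,"y": -37,"z": 96,"rx": 0,"ry": 0,"rz": 0,"fingers": -0.24},
  {"x": -1,"y": -37,"z": 96,"rx": 0,"ry": 0,"rz": 0,"fingers": -0.24},
])

```text
time_s: 9.9
tool_pos: [0.6031, 0.214, 0.0667]
tool_rot: [160.1, -0.1, 108.4]
force: [-0.8, 0.5, 1.6]
grip_width: 0.054
grasp_force: 0.0
```

Request:
drive_tool([
  {"x": 0,"y": -4,"z": 12,"rx": 0,"ry": 0,"rz": 0,"fingers": -0.24},
  {"x": 0,"y": -7,"z": 20,"rx": 0,"ry": 0,"rz": 0,"fingers": -0.24},
  {"x": 0,"y": -7,"z": 20,"rx": 0,"ry": 0,"rz": 0,"fingers": -0.24},
])

```text
time_s: 10.28
tool_pos: [0.6042, 0.2137, 0.0466]
tool_rot: [159.9, -0.1, 108.4]
force: [-0.4, 0.6, -0.2]
grip_width: 0.0538
grasp_force: 0.0
```

```bash
python3 - <<'E'
from h import *
st();row([42.5,-109,32.7],tool2(6,0,-20))
E
```

```text
t 10.275 box [  41.2 -109.6   46.6] F [-0.4  0.6 -0.2] M [-0.24  0.34 -0.02] w 53.8 gf 0.0 q [-42.  15.  21. 115.  -8.  32.   2.]
xyz [ 0.5 -3.5 13.5] rot [ 0.001 -0.002 -0.001] deg 0.1
```

Request:
drive_tool([
  {"x": 0,"y": -1,"z": 6,"rx": 0,"ry": 0,"rz": 0,"fingers": -0.24},
  {"x": 0.5,"y": -3,"z": 12,"rx": 0,"ry": 0,"rz": 0,"fingers": -0.24},
  {"x": 0.5,"y": -3.5,"z": 13.5,"rx": 0,"ry": 0,"rz": 0,"fingers": -0.24},
  {"x": 0.5,"y": -3.5,"z": 13.5,"rx": 0,"ry": 0,"rz": 0,"fingers": -0.24},
])

```text
time_s: 10.78
tool_pos: [0.6048, 0.2143, 0.0323]
tool_rot: [160.0, -0.1, 108.4]
force: [-0.9, 0.3, -0.8]
grip_width: 0.0536
grasp_force: 0.0
```

```bash
python3 - <<'E'
from h import *
st();row([42.5,-109,32.7],tool2(6,0,-20))
E
```

```text
t 10.775 box [  41.8 -109.2   32.3] F [-0.9  0.3 -0.8] M [-0.17  0.42  0.05] w 53.6 gf 0.0 q [-41.  16.  21. 115.  -9.  30.   3.]
xyz [ 0.1  0.8 -0.1] rot [-0.    -0.001 -0.001] deg 0.1
```

No contact anywhere. I'll close gently, then firm up the grip.

Request:
drive_tool([
  {"x": 0,"y": 0,"z": 0,"rx": 0,"ry": 0,"rz": 0,"fingers": 1},
  {"x": 0,"y": 0,"z": 0,"rx": 0,"ry": 0,"rz": 0,"fingers": 1},
  {"x": 0,"y": 0,"z": 0,"rx": 0,"ry": 0,"rz": 0,"fingers": 1},
  {"x": 0,"y": 0,"z": 0,"rx": 0,"ry": 0,"rz": 0,"fingers": 1},
  {"x": 0,"y": 0,"z": 0,"rx": 0,"ry": 0,"rz": 0,"fingers": 1},
  {"x": 0,"y": 0,"z": 0,"rx": 0,"ry": 0,"rz": 0,"fingers": 1},
  {"x": 0,"y": 0,"z": 0,"rx": 0,"ry": 0,"rz": 0,"fingers": 1},
], force=15)

```text
time_s: 11.65
tool_pos: [0.6049, 0.2144, 0.0327]
tool_rot: [160.0, -0.1, 108.4]
force: [-1.2, -0.4, 1.0]
grip_width: 0.0207
grasp_force: 14.7
```

```bash
python3 - <<'E'
from h import *
st()
E
```

```text
t 11.65 box [  42.  -109.1   32.7] F [-1.2 -0.4  1. ] M [-0.38  0.61  0.16] w 20.7 gf 14.7 q [-41.  16.  21. 115.  -9.  30.   3.]
```

The handle is gripped at 20.7 mm width. Next I'll plan the tilt-and-draw path in the box's y–z plane, with clearance checks for the pin and the gripper body, and print the rows.

```bash
cat >plan.py <<'E'
from h import *
PY=6.0; S=-110.5; ROLL=-20
WP=np.array([[0,28,0],[-2,45,8],[-5,62,15],[-10,70,19],[-30,78,22],[-60,92,27],[-90,110,33],[-140,150,35],[-150,215,35],[-130,290,18],[-110,330,0]],float)
X0=32.0
def pose(wp,slip=0):  # pin centre (x0,yc,zc), tilt a -> TCP box pos, tool rotation
    yc,zc,a=wp; T=tool2(PY,a,ROLL); R=(RB.inv()*T).as_matrix()
    ax=(Ro.from_euler("z",PY,degrees=True)*Ro.from_euler("x",-a,degrees=True)).apply([0,1,0])
    C=np.array([X0,yc,zc]); A=C+S*ax
    return A-5*R[:,2],T
def clear(wp):
    yc,zc,a=wp; s,c=np.sin(np.radians(a)),np.cos(np.radians(a)); f=lambda t,r,p:0
    tail=min(zc-150*s-10.5*c,zc-94*s-20*c)-8
    n=np.array([s,c]); d=np.array([-c,s])
    def gap(p):
        v=np.array(p)-[yc,zc]; t=abs(v@d); r=20 if t<=96 else 10.5 if t<=152 else -99
        return abs(v@n)-r
    P,T=pose(wp); b=body(P,T); lo=min(((v[2]-109) for v in b.values() if v[1]>-4),default=99)
    return np.round([tail,gap((0,90)),gap((0,106)),gap((-170,98)),gap((-180,98)),lo],0)
E
python3 - <<'E'
from plan import *
for i in range(len(WP)-1):
    for f in(0,.5): q=WP[i]*(1-f)+WP[i+1]*f; print(q,clear(q))
o=sensors.get_obs(); print("pose0",pose(WP[0])[0].round(1),"meas",tob(o["tool_pos"]).round(1))
ref=pose(WP[0]); ref=(w(ref[0]),ref[1])
for q in (WP[1]*.3,):pass
for q in [WP[0]*.5+WP[1]*.5,WP[1],WP[2],WP[3],WP[4],WP[5],WP[6]]:
    row(*pose(q),ref)
E
```

```text
[ 0. 28.  0.] [  0.  42.  58. 169. 169.  99.]
[-1.  36.5  4. ] [  2.  33.  49. 149. 148.  99.]
[-2. 45.  8.] [  4.  25.  41. 128. 127.  99.]
[-3.5 53.5 11.5] [  5.  16.  32. 109. 107.  99.]
[-5. 62. 15.] [  5.   8.  24. 107. 110.  99.]
[-7.5 66.  17. ] [  4.   5.  20. 116. 119.  99.]
[-10.  70.  19.] [  3.   2.  17. 125. 128.  99.]
[-20.   74.   20.5] [  4.   2.  17.  20. 133.  99.]
[-30.  78.  22.] [ 4.  2. 17. 23. 27. 99.]
[-45.   85.   24.5] [ 5.  3. 18. 30. 34. 99.]
[-60.  92.  27.] [ 7.  5. 20. 34. 39. 99.]
[-75. 101.  30.] [ 9.  8. 22. 30. 35. 99.]
[-90. 110.  33.] [11. 12. 26. 34. 39. 99.]
[-115.  130.   34.] [29. 21. 34. 37. 43. 99.]
[-140.  150.   35.] [47. 21. 34. 40. 46. 99.]
[-145.   182.5   35. ] [ 80. 106. 120.  64.  69.  99.]
[-150.  215.   35.] [112. 115. 102.  87.  93.  99.]
[-140.   252.5   26.5] [168. 182. 168. 132. 136.  99.]
[-130.  290.   18.] [226. 249. 234. 175. 178.  99.]
[-120.  310.    9.] [268. 298. 172. 197. 199.  99.]
pose0 [  41.8 -110.1   32.7] meas [  42.  -109.1   32.7]
xyz [ -0.4   5.4 -15.3] rot [ 0.    -0.066 -0.024] deg 4.0
xyz [ -0.3  10.9 -30.5] rot [ 0.    -0.131 -0.048] deg 8.0
xyz [  0.   20.9 -58.9] rot [ 0.    -0.246 -0.09 ] deg 15.0
xyz [ -2.4  25.6 -73.4] rot [ 0.    -0.312 -0.113] deg 19.0
xyz [-20.   28.2 -86.6] rot [ 0.    -0.361 -0.131] deg 22.0
xyz [ -45.5   33.  -108.9] rot [ 0.    -0.443 -0.161] deg 27.0
xyz [ -69.1   39.5 -136.1] rot [ 0.    -0.541 -0.197] deg 33.0
```

```bash
cat >slip.py <<'E'
from h import *
import sys,os,pickle
c=vision.read_camera("wrist"); g=cv2.cvtColor(c["image"],cv2.COLOR_RGB2GRAY); st()
hsv=cv2.cvtColor(c["image"],cv2.COLOR_RGB2HSV); m=((hsv[...,1]>125)&(hsv[...,0]>8)&(hsv[...,0]<22)).astype(np.uint8)
# pin width & axis per image row in a window about the gripper
for v in range(120,300,15):
    xs=np.where(m[v,150:500])[0]+150
    n,l,s,ce=cv2.connectedComponentsWithStats(m[v:v+1,150:500]); 
    print(v,[(int(s[i,0]+150),int(s[i,0]+150+s[i,2])) for i in range(1,n) if s[i,4]>8])
cv2.imwrite(f"pics/{sys.argv[1]}.png",c["image"][:,:,::-1])
E
python3 slip.py g0
```

```text
t 11.7 box [  42.  -109.1   32.7] F [-1.3 -1.8  2.1] M [-0.37  0.63  0.16] w 20.7 gf 14.7 q [-41.  16.  21. 115.  -9.  30.   3.]
120 [(261, 357)]
135 [(263, 358)]
150 [(265, 359)]
165 [(266, 360)]
180 [(267, 361)]
195 [(269, 361)]
210 [(270, 362)]
225 [(272, 362)]
240 [(274, 363)]
255 [(276, 363)]
270 [(283, 355)]
285 [(303, 342)]
```

Request:
drive_tool([
  {"x": 0,"y": 0,"z": 0,"rx": 0,"ry": 0,"rz": 0,"fingers": 1},
  {"x": 0,"y": 0,"z": 0,"rx": 0,"ry": 0,"rz": 0,"fingers": 1},
  {"x": -0.1,"y": 2.7,"z": -7.5,"rx": 0,"ry": -0.033,"rz": -0.012,"fingers": 1},
  {"x": -0.4,"y": 5.4,"z": -15,"rx": 0,"ry": -0.066,"rz": -0.024,"fingers": 1},
  {"x": -0.4,"y": 5.4,"z": -15,"rx": 0,"ry": -0.066,"rz": -0.024,"fingers": 1},
], force=60)

```text
time_s: 12.32
tool_pos: [0.605, 0.2151, 0.0487]
tool_rot: [159.9, 3.9, 108.5]
force: [-0.1, 0.9, -1.9]
grip_width: 0.0194
grasp_force: 58.9
```

```bash
python3 slip.py g1
```

```text
t 12.375 box [  41.9 -108.9   48.3] F [ 0.6  0.6 -2.1] M [-0.08  0.47 -0.08] w 19.9 gf 58.9 q [-47.  15.  24. 115.  -1.  32.  -5.]
120 [(266, 361)]
135 [(267, 362)]
150 [(268, 362)]
165 [(270, 363)]
180 [(270, 363)]
195 [(272, 363)]
210 [(273, 364)]
225 [(274, 364)]
240 [(276, 365)]
255 [(277, 365)]
270 [(285, 355)]
285 [(303, 343)]
```

The lift holds and the wrist image barely changed. I'll go on to 19° tilt.

```bash
python3 - <<'E'
from plan import *
ref=pose(WP[1]*.5+WP[0]*.5); ref=(w(ref[0]),ref[1])
for q in WP[1:7]: row(*pose(q),ref)
E
```

```text
xyz [ -1.    5.4 -15.2] rot [ 0.    -0.066 -0.024] deg 4.0
xyz [ -2.8  15.4 -43.5] rot [-0.    -0.18  -0.066] deg 11.0
xyz [ -6.3  20.1 -57.9] rot [-0.    -0.246 -0.09 ] deg 15.0
xyz [-24.8  22.2 -69.9] rot [-0.    -0.295 -0.107] deg 18.0
xyz [-51.8  26.4 -90.5] rot [-0.    -0.377 -0.137] deg 23.0
xyz [ -77.3   32.3 -116.1] rot [-0.    -0.476 -0.173] deg 29.0
```

Request:
drive_tool([
  {"x": -0.5,"y": 2.7,"z": -7.5,"rx": 0,"ry": -0.033,"rz": -0.012,"fingers": 1},
  {"x": -1,"y": 5.4,"z": -15,"rx": 0,"ry": -0.066,"rz": -0.024,"fingers": 1},
  {"x": -1.5,"y": 9,"z": -25,"rx": 0,"ry": -0.104,"rz": -0.038,"fingers": 1},
  {"x": -2,"y": 12,"z": -34,"rx": 0,"ry": -0.142,"rz": -0.052,"fingers": 1},
  {"x": -2.8,"y": 15.4,"z": -43.5,"rx": 0,"ry": -0.18,"rz": -0.066,"fingers": 1},
  {"x": -2.8,"y": 15.4,"z": -43.5,"rx": 0,"ry": -0.18,"rz": -0.066,"fingers": 1},
])

```text
time_s: 13.12
tool_pos: [0.6042, 0.2151, 0.0945]
tool_rot: [160.0, 14.8, 108.5]
force: [0.0, 0.6, -1.9]
grip_width: 0.0197
grasp_force: 58.9
```

```bash
python3 slip.py g2; python3 - <<'E'
from plan import *
print(pose(WP[2])[0]); o=sensors.get_obs(); print((o["tool_rot"]-(pose(WP[2])[1]).as_euler("xyz",degrees=True)).round(1))
E
```

```text
t 13.175 box [  41.2 -109.2   94.1] F [-0.2  0.5 -2.1] M [-0.04  0.62  0.02] w 19.8 gf 58.9 q [-59.  13.  30. 112.  18.  40. -22.]
120 [(266, 360)]
135 [(267, 361)]
150 [(268, 362)]
165 [(269, 362)]
180 [(270, 363)]
195 [(272, 364)]
210 [(272, 364)]
225 [(273, 364)]
240 [(275, 365)]
255 [(277, 365), (474, 496)]
270 [(286, 355), (476, 500)]
285 [(303, 344), (473, 500)]
[  41.32898039 -110.11946351   95.13787134]
[ 0.  -0.2  0. ]
```

No slip and no contact. Now I'll tilt on and draw the pin out slantwise.

```bash
python3 - <<'E'
from plan import *
ref=pose(WP[2]); ref=(w(ref[0]),ref[1])
for i in range(2,6):
  for f in (.5,1): q=WP[i]*(1-f)+WP[i+1]*f; row(*pose(q),ref)
E
```

```text
xyz [-3.2  2.2 -6.7] rot [ 0.    -0.033 -0.012] deg 2.0
xyz [ -6.3   4.3 -13.5] rot [ 0.    -0.066 -0.024] deg 4.0
xyz [-16.6   4.8 -17.7] rot [ 0.    -0.09  -0.033] deg 5.5
xyz [-26.8   5.2 -22. ] rot [ 0.    -0.115 -0.042] deg 7.0
xyz [-42.1   6.4 -29.7] rot [ 0.    -0.156 -0.057] deg 9.5
xyz [-57.2   7.5 -37.4] rot [ 0.    -0.197 -0.072] deg 12.0
xyz [-72.4   9.6 -47.7] rot [ 0.    -0.246 -0.09 ] deg 15.0
xyz [-87.2  11.6 -57.9] rot [-0.    -0.295 -0.107] deg 18.0
```

Request:
drive_tool([
  {"x": -3.2,"y": 2.2,"z": -6.7,"rx": 0,"ry": -0.033,"rz": -0.012,"fingers": 1},
  {"x": -6.3,"y": 4.3,"z": -13.5,"rx": 0,"ry": -0.066,"rz": -0.024,"fingers": 1},
  {"x": -16.6,"y": 4.8,"z": -17.7,"rx": 0,"ry": -0.09,"rz": -0.033,"fingers": 1},
  {"x": -26.8,"y": 5.2,"z": -22,"rx": 0,"ry": -0.115,"rz": -0.042,"fingers": 1},
  {"x": -26.8,"y": 5.2,"z": -22,"rx": 0,"ry": -0.115,"rz": -0.042,"fingers": 1},
])

```text
time_s: 13.8
tool_pos: [0.6086, 0.193, 0.1236]
tool_rot: [160.0, 21.9, 108.3]
force: [0.1, -0.8, -2.4]
grip_width: 0.0199
grasp_force: 58.9
```

Request:
drive_tool([
  {"x": -15,"y": 1.2,"z": -7.7,"rx": 0,"ry": -0.041,"rz": -0.015,"fingers": 1},
  {"x": -15,"y": 1.2,"z": -7.7,"rx": 0,"ry": -0.041,"rz": -0.015,"fingers": 1},
])

```text
time_s: 14.05
tool_pos: [0.6106, 0.1832, 0.1363]
tool_rot: [160.0, 24.4, 108.4]
force: [-0.2, 0.4, -1.8]
grip_width: 0.0196
grasp_force: 59.0
```

```bash
python3 slip.py g3; python3 - <<'E'
from plan import *
W=(WP[4]+WP[5])/2
ref=pose(W); print(ref[0]); ref=(w(ref[0]),ref[1])
o=sensors.get_obs(); print((o["tool_rot"]-ref[1].as_euler("xyz",degrees=True)).round(1))
for i in range(5,8):
  for f in (0,.5): q=WP[i]*(1-f)+WP[i+1]*f; row(*pose(q),ref)
E
```

```text
t 14.1 box [  40.7 -140.5  135.9] F [-0.1  1.  -2.8] M [0.17 0.73 0.07] w 19.5 gf 59.0 q [-64.  12.  32. 111.  29.  48. -28.]
120 [(266, 360)]
135 [(267, 361)]
150 [(268, 362)]
165 [(269, 362), (452, 464)]
180 [(270, 363), (463, 487)]
195 [(271, 364), (465, 500)]
210 [(273, 364), (464, 483), (484, 500)]
225 [(274, 365), (459, 488)]
240 [(276, 365), (448, 500)]
255 [(277, 365), (466, 500)]
270 [(285, 355), (470, 491)]
285 [(303, 343)]
[  40.60601424 -143.24090002  135.09902277]
[-0.  -0.2 -0. ]
xyz [-16.2   0.2  -5.2] rot [-0.    -0.041 -0.015] deg 2.5
xyz [-32.8   1.4 -13.1] rot [-0.    -0.09  -0.033] deg 5.5
xyz [-49.2   2.6 -20.8] rot [-0.    -0.139 -0.051] deg 8.5
xyz [-79.7   3.5 -30.9] rot [-0.    -0.156 -0.057] deg 9.5
xyz [-110.2    4.4  -41. ] rot [-0.    -0.172 -0.063] deg 10.5
xyz [-128.2   13.3  -67. ] rot [-0.    -0.172 -0.063] deg 10.5
```

Request:
drive_tool([
  {"x": -18,"y": 0.2,"z": -5.2,"rx": 0,"ry": -0.041,"rz": -0.015,"fingers": 1},
  {"x": -35,"y": 1.4,"z": -13,"rx": 0,"ry": -0.09,"rz": -0.033,"fingers": 1},
  {"x": -51,"y": 2.6,"z": -20.8,"rx": 0,"ry": -0.139,"rz": -0.051,"fingers": 1},
  {"x": -66,"y": 3,"z": -26,"rx": 0,"ry": -0.148,"rz": -0.054,"fingers": 1},
  {"x": -82,"y": 3.5,"z": -31,"rx": 0,"ry": -0.156,"rz": -0.057,"fingers": 1},
  {"x": -97,"y": 4,"z": -36,"rx": 0,"ry": -0.164,"rz": -0.06,"fingers": 1},
  {"x": -112,"y": 4.4,"z": -41,"rx": 0,"ry": -0.172,"rz": -0.063,"fingers": 1},
  {"x": -112,"y": 4.4,"z": -41,"rx": 0,"ry": -0.172,"rz": -0.063,"fingers": 1},
])

```text
time_s: 15.1
tool_pos: [0.6285, 0.0977, 0.2199]
tool_rot: [159.9, 34.9, 108.2]
force: [-0.3, -1.0, -3.2]
grip_width: 0.0198
grasp_force: 59.0
```

```bash
python3 slip.py g4|head -4; python3 - <<'E'
from plan import *
ref=pose(WP[7]); print(ref[0]); o=sensors.get_obs(); print((o["tool_rot"]-ref[1].as_euler("xyz",degrees=True)).round(1)); ref=(w(ref[0]),ref[1])
for q in WP[8:]: row(*pose(q),ref)
E
```

```text
t 15.15 box [  39.8 -227.1  219.2] F [ 0.4  0.7 -2.6] M [ 0.43  0.78 -0.04] w 19.5 gf 59.0 q [-65.   6.  36. 111.  41.  56. -26.]
120 [(150, 160), (161, 248), (249, 398), (399, 408), (472, 496)]
135 [(150, 161), (162, 186), (187, 363), (364, 412), (468, 500)]
150 [(267, 362), (489, 500)]
[  39.47910057 -227.5190327   217.22895187]
[-0.1 -0.2 -0.1]
xyz [-45.4  15.3 -45. ] rot [0. 0. 0.] deg 0.0
xyz [-68.7  31.  -82.2] rot [0.    0.279 0.101] deg 17.0
xyz [-61.5  37.3 -93.2] rot [0.    0.574 0.209] deg 35.0
```

The pin is nearly out. I'll raise it, then level it above the box.

Request:
drive_tool([
  {"x": -11,"y": 4,"z": -11,"rx": 0,"ry": 0,"rz": 0,"fingers": 1},
  {"x": -23,"y": 8,"z": -22,"rx": 0,"ry": 0,"rz": 0,"fingers": 1},
  {"x": -34,"y": 12,"z": -34,"rx": 0,"ry": 0,"rz": 0,"fingers": 1},
  {"x": -45,"y": 15,"z": -45,"rx": 0,"ry": 0,"rz": 0,"fingers": 1},
  {"x": -53,"y": 20,"z": -57,"rx": 0,"ry": 0.093,"rz": 0.034,"fingers": 1},
  {"x": -61,"y": 26,"z": -70,"rx": 0,"ry": 0.186,"rz": 0.067,"fingers": 1},
  {"x": -69,"y": 31,"z": -82,"rx": 0,"ry": 0.279,"rz": 0.101,"fingers": 1},
  {"x": -67,"y": 33,"z": -86,"rx": 0,"ry": 0.377,"rz": 0.137,"fingers": 1},
  {"x": -64,"y": 35,"z": -90,"rx": 0,"ry": 0.475,"rz": 0.173,"fingers": 1},
  {"x": -62,"y": 37,"z": -93,"rx": 0,"ry": 0.54,"rz": 0.197,"fingers": 1},
  {"x": -61,"y": 37,"z": -93,"rx": 0,"ry": 0.574,"rz": 0.209,"fingers": 1},
  {"x": -61,"y": 37,"z": -93,"rx": 0,"ry": 0.574,"rz": 0.209,"fingers": 1},
  {"x": -61,"y": 37,"z": -93,"rx": 0,"ry": 0.574,"rz": 0.209,"fingers": 1},
])

```text
time_s: 16.77
tool_pos: [0.6283, 0.1071, 0.336]
tool_rot: [160.0, -0.0, 108.5]
force: [-0.5, -0.4, -2.5]
grip_width: 0.0199
grasp_force: 58.9
```

```bash
python3 slip.py g5; python3 - <<'E'
from plan import *
o=sensors.get_obs(); R=Ro.from_euler("xyz",o["tool_rot"],degrees=True).as_matrix(); print("tool x slope deg",np.degrees(np.arcsin(R[2,0])),o["joint_velocities"].round(2))
C=cams(); ims=[]
A=o["tool_pos"]+R[:,2]*.005
for n in("scene","side"):
    c=C[n]; im=c["image"][:,:,::-1].copy()
    for s in(-39,260): u,v=proj(c,A+R[:,0]*s/1000); cv2.circle(im,(int(u),int(v)),3,(255,0,255),1); print(n,u,v)
    ims.append(cv2.resize(im,(400,300),interpolation=cv2.INTER_AREA)); cv2.imwrite(f"pics/{n}f.png",c["image"][:,:,::-1])
    u,v=proj(c,A+R[:,0]*.11); u,v=int(np.clip(u-110,0,420)),int(np.clip(v-82,0,315)); ims.append(cv2.resize(im[v:v+165,u:u+220],(400,300),interpolation=cv2.INTER_CUBIC))
cv2.imwrite("pics/fin.png",np.vstack([np.hstack(ims[:2]),np.hstack(ims[2:])]))
E
```

```text
t 16.825 box [  41.8 -218.6  335.9] F [-0.   0.1 -2.7] M [-0.47  0.42 -0.03] w 19.8 gf 58.9 q [-58.  -1.  47.  96.  -2.  65.   8.]
120 [(267, 465)]
135 [(267, 360), (363, 491)]
150 [(269, 361), (369, 402), (403, 431), (438, 459)]
165 [(270, 365), (372, 464)]
180 [(150, 201), (202, 253), (255, 268), (269, 380), (381, 475), (476, 498)]
195 [(150, 197), (198, 363), (390, 409), (410, 439), (440, 454)]
210 [(150, 181), (182, 200), (201, 363), (395, 476)]
225 [(150, 363), (390, 435), (436, 471), (472, 483), (484, 497)]
240 [(150, 222), (223, 365), (441, 452), (453, 487)]
255 [(276, 365), (440, 478), (479, 493)]
270 [(285, 355), (437, 450), (451, 474), (476, 490)]
285 [(303, 344), (435, 446), (452, 472), (477, 487)]
tool x slope deg 0.041901883062544006 [-0.13  0.16 -0.17 -0.06 -0.15 -0.19  0.05]
scene 451.5112809912314 128.37333216134402
scene 281.21825781752307 100.81327953994463
side 350.0258365645506 124.2595112447252
side 278.2940041528046 79.83030969617315
```

View pics/fin.png

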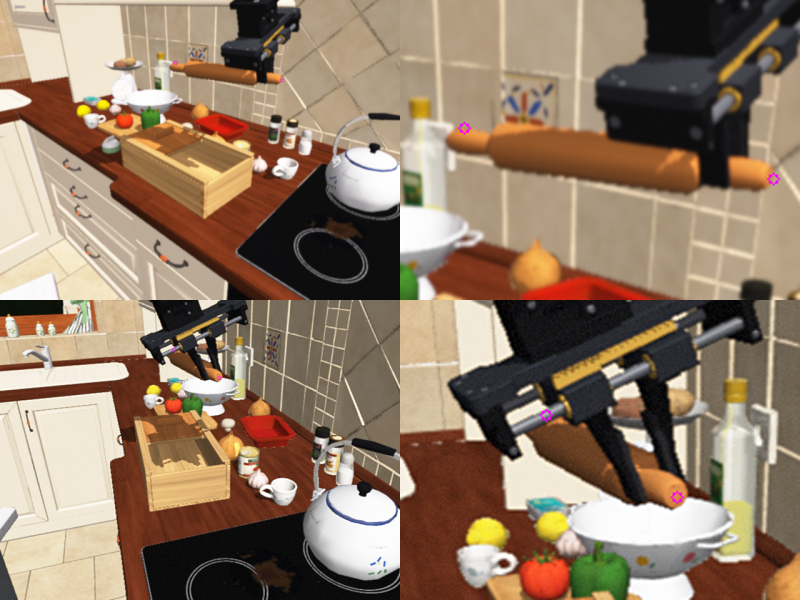

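The scene view shows the pin in the air with its tip on the prediction (crop 773,179). Its far end sits about 12 crop px low, a droop of a few degrees. The lid is open and the other things are in place. I'll measure the slope from the scene image with a line fit.

```bash
cat >slope.py <<'E'
from h import *
o=sensors.get_obs(); R=Ro.from_euler("xyz",o["tool_rot"],degrees=True).as_matrix(); A=o["tool_pos"]+R[:,2]*.005
d=R[:,0]*[1,1,0]; d/=np.linalg.norm(d); n=np.cross(d,[0,0,1])
c=vision.read_camera("scene")
hsv=cv2.cvtColor(c["image"],cv2.COLOR_RGB2HSV); m=((hsv[...,0]>4)&(hsv[...,0]<20)&(hsv[...,1]>110)&(hsv[...,2]>60)).astype(np.uint8)
us=[]; 
for s in range(40,180,10):
    u,v=proj(c,A+d*s/1000); u=int(round(u)); col=m[int(v)-25:int(v)+30,u]
    k,l,st_,_=cv2.connectedComponentsWithStats(col.reshape(-1,1))
    if k<2: continue
    i=1+np.argmax(st_[1:,4]); us.append((u,int(v)-25+st_[i,1]+(st_[i,3]-1)/2,st_[i,3]))
us=np.array(us); print(us.tolist())
def pt(u,v):
    p,r=ray(c,u,v); X=p+r*((A-p)@n)/(r@n); return np.array([(X-A)@d,(X-A)[2]])*1000
P=np.array([pt(u,v) for u,v,h in us]); med=np.median(us[:,2]); k=abs(us[:,2]-med)<=3
f=np.polyfit(P[k,0],P[k,1],1); print("slope deg",np.degrees(np.arctan(f[0])),"offset",f[1],k.sum()); print(o["force"].round(1))
E
python3 slope.py
```

```text
[[398.0, 123.0, 25.0], [392.0, 122.5, 24.0], [385.0, 121.5, 24.0], [379.0, 120.5, 24.0], [373.0, 120.5, 24.0], [368.0, 119.5, 24.0], [362.0, 118.5, 24.0], [356.0, 115.5, 28.0], [351.0, 115.0, 27.0], [345.0, 114.5, 26.0], [340.0, 113.5, 26.0], [334.0, 112.5, 26.0], [329.0, 112.5, 28.0], [324.0, 111.0, 29.0]]
slope deg 0.22097151938147858 offset -5.535912256640079 13
[-0.4  0.3 -1.5]
```

```bash
cat >>slope.py <<'E'
E_=[]
for s in range(30,200,8):
    u,v=proj(c,A+d*s/1000); u=int(round(u)); v=int(round(v))+3
    g=c["image"][v:v+28,u-1:u+2].astype(float).mean(1); hs=hsv[v:v+28,u]
    sat=hs[:,1].astype(float); dd=sat[:-2]-sat[2:]; j=np.argmax(dd); E_.append((u,v+j+1,dd[j]))
E_=np.array(E_); print(E_[:,:2].astype(int).tolist())
rs=[ray(c,u,v) for u,v,_ in E_]
def res(p):
    ax=d*np.cos(p[0])+np.array([0,0,1])*np.sin(p[0]); B=A+np.array([0,0,p[1]])
    out=[]
    for q,r in rs:
        nn=np.cross(ax,r); out.append((abs((q-B)@nn/np.linalg.norm(nn))-.020)*1000)
    return np.array(out)
q=least_squares(res,[0,-.003],loss="soft_l1"); print("axis slope deg",np.degrees(q.x[0]),"off mm",q.x[1]*1000,res(q.x).round(1))
E
python3 slope.py|tail -3
```

```text
[[404, 136], [399, 135], [394, 135], [389, 134], [384, 133], [379, 133], [375, 132], [370, 131], [365, 131], [361, 130], [356, 129], [352, 129], [347, 128], [343, 127], [339, 127], [334, 126], [330, 126], [326, 125], [322, 125], [318, 124], [314, 123], [310, 123]]
axis slope deg -2.1144275281215585 off mm 0.7993055781111442 [-0.1 -0.5  0.5  0.1 -0.3  0.6  0.  -0.4  0.6 -0.  -0.5  0.4 -0.1 -0.7
  0.1 -0.3  0.5 -0.2  0.7  0.  -0.6  0.2]
```

The fit is clean: a 2.1° droop. I'll correct it, then let everything settle.

Request:
drive_tool([
  {"x": 0,"y": 0,"z": 0,"rx": 0,"ry": 0.017,"rz": 0.006,"fingers": 1},
  {"x": 0,"y": 0,"z": 0,"rx": 0,"ry": 0.035,"rz": 0.0125,"fingers": 1},
  {"x": 0,"y": 0,"z": 0,"rx": 0,"ry": 0.035,"rz": 0.0125,"fingers": 1},
  {"x": 0,"y": 0,"z": 0,"rx": 0,"ry": 0.035,"rz": 0.0125,"fingers": 1},
  {"x": 0,"y": 0,"z": 0,"rx": 0,"ry": 0.035,"rz": 0.0125,"fingers": 1},
  {"x": 0,"y": 0,"z": 0,"rx": 0,"ry": 0.035,"rz": 0.0125,"fingers": 1},
  {"x": 0,"y": 0,"z": 0,"rx": 0,"ry": 0.035,"rz": 0.0125,"fingers": 1},
  {"x": 0,"y": 0,"z": 0,"rx": 0,"ry": 0.035,"rz": 0.0125,"fingers": 1},
])

```text
time_s: 18.02
tool_pos: [0.6285, 0.107, 0.3358]
tool_rot: [160.0, -2.2, 108.4]
force: [0.9, -0.2, -2.6]
grip_width: 0.0198
grasp_force: 58.9
```

```bash
python3 slope.py|tail -2; python3 - <<'E'
from h import *
st()
a=cv2.imread("pics/side0.png").astype(int); b=vision.read_camera("side")["image"][:,:,::-1].astype(int)
d=abs(a-b).max(2)
for n,(x,y,X,Y) in {"onion":(350,205,372,255),"tin":(382,236,412,282),"garlic":(396,270,428,302),"cup":(416,286,474,326)}.items(): print(n,(d[y:Y,x:X]>40).mean().round(3))
E
```

```text
axis slope deg -0.13313150148958416 off mm 1.102702842706966 [-0.2 -0.3 -0.5  0.7  0.6  0.2  0.  -0.1 -0.5  0.7 -0.8  0.2 -0.2 -0.4
  0.7  0.2 -0.2 -0.3  0.7  0.3 -0.1 -0.6]
t 18.075 box [  42.  -219.2  335.8] F [ 0.3 -0.  -2. ] M [-0.56  0.46  0.  ] w 19.5 gf 58.9 q [-57.  -1.  48.  95.  -5.  66.  10.]
onion 0.005
tin 0.0
garlic 0.0
cup 0.0
```

The pin is level to 0.1°, still and firmly held, and the bystanders haven't moved. I'm handing in.

```bash
python3 -c "
from cell import workorder
print(workorder.sign_off())"
```

```text
the job is handed in; nothing more can be done
None
```

The lid is open to its stop, and the rolling pin is out and held level (about 0.1°) and still, roughly 20 cm above the box, with the other things where they were; the job was handed in at about 18 s.

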